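Hold a bearing block home in a machine vise

ROBOT

A 6-joint arm with a two-finger parallel gripper is mounted at the origin on the work surface. World frame = base frame: x ahead of the robot, y to its left, z up, the work surface at z = 0. Lengths are in m, angles in rad, forces in N, time in s.
With the tool pointing down it reaches from about 0.35 to 0.85 m from the base axis. Payload 8.1 kg.
Tool frame: the origin (TCP) lies on the mounting face of the last link; the fingertips stand 186 mm ahead of it and the grasp point (between the pads) lies 167 mm ahead of it (robot.finger_overhang is the distance from the TCP to the fingertips, in m); z points along the fingers, y is the line along which they close (so a half turn about z gives the same grasp; the last joint's range is limited). The gripper opens to 93 mm and grips with 3 to 60 N. Pads are 15 mm wide; open, the fingers measure 128 mm over their backs; the gripper's body (75 mm by 188 mm) begins 65 mm behind the grasp point.
Start: joints at [1.225, 0.13, 1.488, -0, 1.523, -0.085], TCP at [0.155, 0.58, 0.405] pointing down, gripper open.
Joint ranges: [-2.96, 2.96], [-0.89, 2.26], [0.02, 2.5], [-1.34, 4.48], [0, 2.73], [-2.66, 2.66]. Speed limits (rad/s): [2.39, 2.39, 2.79, 3.14, 3.14, 3.14].

INTERFACE

Orientations are given as a rotation vector (axis times angle).
In Python, from plant import readout, read_camera, get_calibration, job, robot gives the robot as it stands.
- The arm moves only by the shell command python3 -m handwheel 'ROWS' [FORCE]. ROWS is JSON, a list of rows, each a list of 5 numbers: the shift along the world's x, y, z in cm, then the turn about the world's z in rad, then the closure, from 0 (fully open) to 1 (shut). In form: [[tx, ty, tz, spin, gripper], ...]. A call has 1 to 10 rows; each row shifts and turns the commanded pose from where the row before left it; what a row does not reach is not made up. A row lasts 1/8 s, in which the tool goes at most 62.5 mm and 10.7 degrees, less where a joint would pass 70% of its speed; a pose out of reach is approached as far as the arm can. A call is refused whole if a number of a shift passes 6.25 or a number of a turn 0.188, either way. A call with a gripper value outside its range is refused whole. The fingers move at their own pace and stop on an object; FORCE is the grip in N (left out, the last holds). Time passes only in rows, so rows that do not move let the fingers close. It gives the time, the measured TCP pose, the force, the opening and the grip force at its end, in the units of the state.
- readout.read_state(): the state, without advancing time (a new reading comes with each control period).
- read_camera(name): name is "scene" or "top" or "wrist"; returns the picture (420x560x3 uint8, red, green, blue); there is no depth.
- get_calibration(name): a dict with "fovy" (degrees; the focal length in pixels is half the picture's height over the tangent of half this angle, whatever the lens; pixels are square), "cx", "cy" (the principal point, pixels), "pose" (4x4, takes a point from camera to world coordinates). Camera axes: x right, y down, z forward; pixel columns grow to the right and rows downward; lengths in m; the calibration is good to about 2 mm. A picture is of the moment at which its call begins: read the wrist's pose just before it. get_calibration takes no time and is no camera call; for the wrist camera it gives the pose at the moment of the call.
- job.close_job(): hands the job in; it is judged then, once.
The state is a dict: "t": time; "q": joint angles; "dq": joint speeds; "joint_torque": joint torques, N m; "tool_pos": TCP position; "orientation": TCP orientation; "force": force on the tool from outside, world axes, zero at the start; "wrist_torque": the same for the moment, N m; "opening": finger opening in m; "gripper_force": force on a finger pad.
Only numpy, scipy, OpenCV 4.12 (cv2) and the standard library are available. Lean on these libraries where they do the work, as an engineer would, in place of code of your own. Each camera call takes 0.05 s, during which the arm holds its last target. There are 200 camera calls.

TASK

I want to drill an oil hole into the aluminium bearing block: wind the machine vise open with its crank (anticlockwise as you face the handle) until the block goes in with a few millimetres to spare, and stand the block foot-down on the vise bed, midway along the jaws, its bored faces towards them. Then be my third hand: with the block down on the bed, press it square against the fixed jaw with a steady push of about 12 newtons, keeping clear of the moving jaw, and after a few seconds of that finish the program still holding and pressing, so that I can wind the vise shut on it. Leave the other things on the bench where they are.

Things in the scene. Friction and masses are not known exactly. Their poses are not given: they have to be found in the camera images.
- vise: Grey machine vise fixed on a dark raising block (210 x 124 mm, 50 high). Origin: underside, below the screw. x runs level from crank to fixed jaw, z up. The flat bed for the work is at z = 100 mm; the jaws rise 40 mm above it (to z = 140) and are 100 mm wide in y. Fixed jaw: x = 55 (face) to 99 mm. The screw bearing at the crank end spans x = -90 to -71 mm, up to z = 120.
- fixed_jaw: The fixed jaw at the far end of the vise. Origin: foot of its upright clamping face, at bed height, middle of its width. Its axes are those of the vise: the face looks towards -x, z is up.
- moving_jaw: The moving jaw, 46 mm thick, between crank and fixed jaw. Origin: foot of its upright clamping face (it looks towards +x), at bed height, middle of its width; axes of the vise. Its distance to fixed_jaw along x is the jaw gap: 19 to 24 mm at the start, at most 64 mm. Only the crank moves it.
- crank (a joint): Crank angle (rad). 0: handle straight above the screw axis; grows anticlockwise as seen facing the handle (looking along vise +x): at 1.57 the handle is towards vise +y. Anticlockwise opens: jaw gap = 21.5 mm at 0, plus 5 mm per full turn. Starts within half a turn of 0. Turns with about 2 to 4 N at the handle and stays where it is left.
- crank_handle (a point): Middle of the crank's black round handle: 22 mm diameter, 80 mm long, parallel to vise x, revolving freely on its pin. It lies at vise x = -170 mm, 60 mm from the middle of the 11 mm thick crank arm; the free end is at x = -197 mm. It runs in an upright circle of 52 mm radius about the screw axis, down to 33 mm above the bench.
- crank_axis (a point): Fixed point on the screw's axis, in the plane in which crank_handle circles (vise x = -170 mm, y = 0, z = 85 mm); axes those of the vise.
- block: Aluminium bearing block, about 0.24 kg: an upside-down T seen along its x axis, 26 mm thick in x. Foot 70 mm wide in y, 18 mm high; on it an upright 44 mm wide in y that reaches 75 mm above the underside, bored through along x (22 mm bore, 47 mm up). Origin: centre of the underside; z up. The same either way round. It stands on its foot on the bench.
- vblock: Bystander: steel V-block, 60 x 50 x 48 mm, V groove on top; origin centre of underside.
- holder: Bystander: steel collet tool holder standing nose down, 63 mm flange, taper upwards, 140 mm high; origin centre of underside.
- spanner: Bystander: steel spanner, 170 mm long, lying flat; origin at its middle underneath.
- driver: Bystander: screwdriver with black handle, 190 mm long, lying; origin underneath.
- brush: Bystander: bench brush, lying; origin underneath.
- oiler: Bystander: white plastic oil bottle with black cap, 56 mm in diameter, 150 mm high; origin centre of underside.
Mind the look-alikes: they are no part of the job. There is more than one size of the block; the job needs the largest.

How it is judged:
By the outcome, as a careful person would: the job done as asked, in the order asked, and still so for the second after the job is handed in, while the arm keeps its last pose, push and grip.
It also fails if it takes over 72 s, if anything falls off the work surface, if the arm or the gripper's body presses on something with over 40 N, if the wrist force passes 120 N, or if a joint passes its speed limit or range.

## Working session

There is one attempt and no reset: what is moved stays moved. The work goes in short steps, Python scripts to look and compute and a shell command to move; the robot and the scene stay as the last step left them, time stands still between calls to the robot, and variables do not carry over. Pictures are saved under pics/ and viewed, at most 10 in all, crops included, and the job is handed in when it is done.

```bash
ls; mkdir -p pics; python3 - <<'E'
from plant import readout, read_camera, get_calibration
import cv2
for n in ("scene","top"):
    im=read_camera(n); cv2.imwrite(f"pics/{n}0.png",cv2.cvtColor(im,cv2.COLOR_RGB2BGR))
    c=get_calibration(n); print(n,c)
print(readout.read_state())
E
```

```text
pics
scene {'fovy': 48.98784391157438, 'cx': 287.255428290543, 'cy': 215.0675257671916, 'pose': array([[ 0.68763456,  0.5203224 , -0.50638258,  1.08917644],
       [ 0.72579444, -0.51136254,  0.46014213, -0.45430382],
       [-0.01952283, -0.68393929, -0.72927766,  0.96786738],
       [ 0.        ,  0.        ,  0.        ,  1.        ]])}
top {'fovy': 51.71920704500533, 'cx': 280.975028599125, 'cy': 199.04397907193567, 'pose': array([[ 0.0079293 , -0.98818791,  0.15304175,  0.32280799],
       [-0.99951079, -0.01246273, -0.02868566,  0.07695661],
       [ 0.03025414, -0.15273942, -0.9878033 ,  1.15355447],
       [ 0.        ,  0.        ,  0.        ,  1.        ]])}
{'t': 0.1, 'q': array([ 1.22457186e+00,  1.31101268e-01,  1.48917390e+00,  8.65359687e-06,
        1.52300763e+00, -8.53736258e-02]), 'dq': array([-0.00202483, -0.00025913, -0.00301289,  0.00091748, -0.00094331,
        0.00083438]), 'joint_torque': array([ 1.50657550e-03, -5.61340392e+01, -4.93098092e+01,  7.70685752e-02,
        2.91302166e-02, -9.09764168e-06]), 'tool_pos': array([0.15463266, 0.57951744, 0.40378082]), 'orientation': array([-4.08535206e-01, -3.11454167e+00,  2.59007695e-03]), 'force': array([ 0.33723015,  0.56130569, -0.04786144]), 'wrist_torque': array([0.0163569 , 0.01084312, 0.03300496]), 'gripper_force': 0.0, 'opening': 0.09286899005415304}
```

View pics/scene0.png

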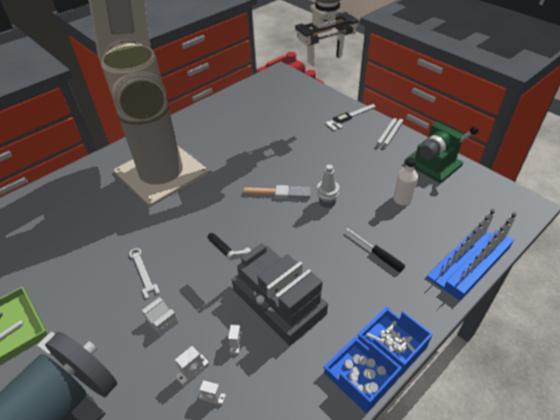

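View pics/top0.png

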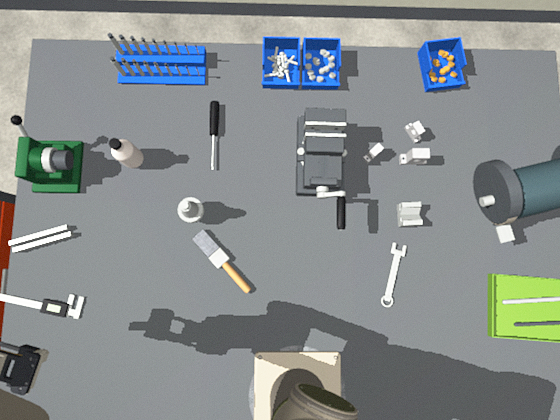

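The scene picture shows the vise at (280,290), the crank at (235,250) and three blocks at (190,362), (234,338) and (210,392). In the top picture the vise is at (322,150), its crank handle at (341,212) towards the robot, and the blocks at (415,157), (374,152) and (415,130). I'll zoom in next.

```bash
python3 - <<'E'
import cv2, numpy as np
t=cv2.imread("pics/top0.png")[95:245,285:445]; s=cv2.imread("pics/scene0.png")[225:415,130:340]
cv2.imwrite("pics/ztop.png",cv2.resize(t,None,fx=4,fy=4,interpolation=cv2.INTER_CUBIC))
cv2.imwrite("pics/zscene.png",cv2.resize(s,None,fx=3,fy=3,interpolation=cv2.INTER_CUBIC))
E
cat > h.py <<'E'
import numpy as np, cv2
from plant import readout, read_camera, get_calibration
def ray(n,px,c=None):
    c=c or get_calibration(n); f=210/np.tan(np.radians(c["fovy"])/2)
    d=c["pose"][:3,:3]@np.array([(px[0]-c["cx"])/f,(px[1]-c["cy"])/f,1]); return c["pose"][:3,3],d/np.linalg.norm(d)
def plane(n,px,z,c=None):
    o,d=ray(n,px,c); return o+d*(z-o[2])/d[2]
def tri(rays):
    A=sum(np.eye(3)-np.outer(d,d) for o,d in rays); b=sum((np.eye(3)-np.outer(d,d))@o for o,d in rays)
    p=np.linalg.solve(A,b); return p,max(np.linalg.norm((np.eye(3)-np.outer(d,d))@(p-o)) for o,d in rays)
def proj(c,P):
    q=np.linalg.inv(c["pose"])@np.append(P,1); f=210/np.tan(np.radians(c["fovy"])/2)
    return np.array([c["cx"]+f*q[0]/q[2],c["cy"]+f*q[1]/q[2]])
E
```

```text
(no output)
```

View pics/ztop.png

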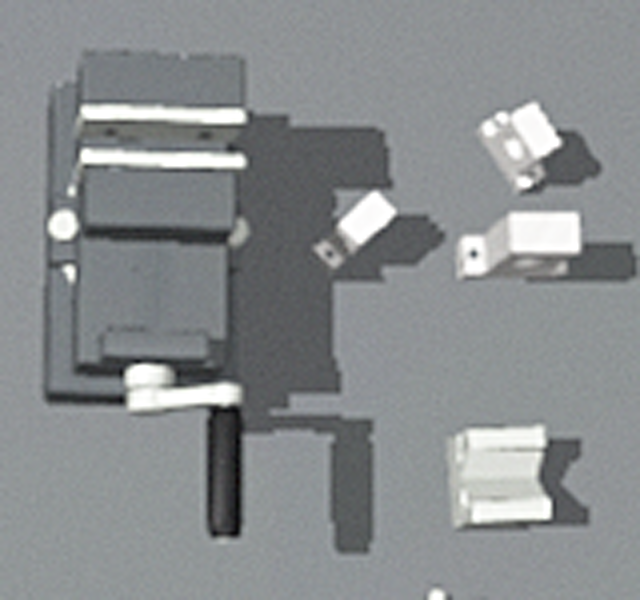

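View pics/zscene.png

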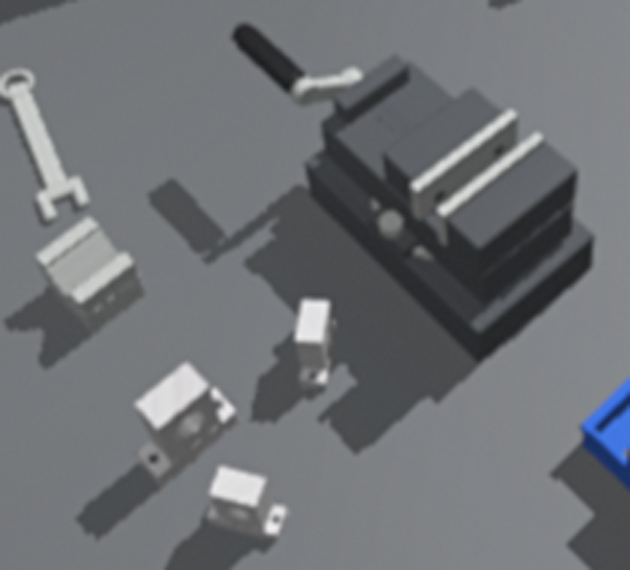

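The zoomed top view shows:
- The fixed jaw face edge runs (80,121) to (246,122), and the moving jaw edge is at y≈150.
- The handle runs (224,405) to (226,535).
- The largest block's top is at (512–580, 212–254).

The zoomed scene view shows the same block's top at (185,363), (208,387), (155,426) and (136,404).

```bash
cat > m.py <<'E'
from h import *
T=lambda x,y:ray("top",((x+.5)/4-.5+285,(y+.5)/4-.5+95))
S=lambda x,y:ray("scene",((x+.5)/3-.5+130,(y+.5)/3-.5+225))
pts=dict(blk_top=[T(545,233),S(171,395)], 
 fixL=[T(80,122),S(536,134)],fixR=[T(246,122),S(437,208)],
 movL=[T(80,151),S(518,119)],movR=[T(246,155),S(417,193)],
 hfree=[T(226,530),S(243,36)],hbase=[T(224,405),S(297,85)])
R={}
for k,v in pts.items():
    R[k]=tri(v); print(k,R[k][0].round(4),"miss",round(R[k][1]*1e3,1))
for a,b in (("fixL","fixR"),("movL","movR"),("hbase","hfree")):
    d=R[b][0]-R[a][0]; print(a,b,(d*1e3).round(1),np.degrees(np.arctan2(d[1],d[0])).round(1))
z=.075;e=[plane("top",((x+.5)/4-.5+285,(y+.5)/4-.5+95),z) for x,y in((512,212),(580,212),(580,254),(510,254))]
print(np.round(e,4), np.mean(e,0))
e=[plane("scene",((x+.5)/3-.5+130,(y+.5)/3-.5+225),z) for x,y in((185,363),(208,387),(155,426),(136,404))]
print(np.round(e,4), np.mean(e,0))
for c in [(80,122),(246,122)]: print(plane("top",((c[0]+.5)/4-.5+285,(c[1]+.5)/4-.5+95),.14).round(4))
for c in [(536,134),(437,208)]: print(plane("scene",((c[0]+.5)/3-.5+130,(c[1]+.5)/3-.5+225),.14).round(4))
print(get_calibration("wrist"))
E
python3 m.py
```

```text
blk_top [ 0.615  -0.3156  0.0758] miss 0.3
fixL [ 0.6643 -0.0092  0.1351] miss 0.2
fixR [ 0.6642 -0.1094  0.1422] miss 0.6
movL [ 0.6456 -0.0093  0.1359] miss 0.3
movR [ 0.6439 -0.1099  0.1399] miss 0.2
hfree [ 0.4172 -0.0989  0.1138] miss 0.2
hbase [ 0.4921 -0.0995  0.1179] miss 1.5
fixL fixR [-1.000e-01 -1.002e+02  7.100e+00] -90.1
movL movR [  -1.7 -100.6    4. ] -91.0
hbase hfree [-74.8   0.5  -4.2] 179.6
[[ 0.6291 -0.2946  0.075 ]
 [ 0.6298 -0.3392  0.075 ]
 [ 0.6018 -0.3379  0.075 ]
 [ 0.6011 -0.2923  0.075 ]] [ 0.61543168 -0.31600723  0.075     ]
[[ 0.6014 -0.2948  0.075 ]
 [ 0.6274 -0.2938  0.075 ]
 [ 0.6254 -0.3366  0.075 ]
 [ 0.6031 -0.337   0.075 ]] [ 0.61433122 -0.31553819  0.075     ]
[ 0.6628 -0.0087  0.14  ]
[ 0.6646 -0.1103  0.14  ]
[ 0.6667 -0.012   0.14  ]
[ 0.6634 -0.108   0.14  ]
{'fovy': 70.05483171664085, 'cx': 280.12079032430256, 'cy': 213.10938288763478, 'pose': array([[ 0.25678483,  0.92549147,  0.27843686,  0.07755109],
       [ 0.96646795, -0.24556366, -0.07508787,  0.59865402],
       [-0.00111921,  0.28838173, -0.95751487,  0.3843287 ],
       [ 0.        ,  0.        ,  0.        ,  1.        ]])}
```

```bash
python3 -m handwheel '[[4,-4,0,0.131,0],[4,-4,0,0.131,0],[4,-4,0,0,0],[4,-4,0,0,0],[4,-4,0,0,0],[4,-4,0,0,0],[4,-4,0,0,0],[0.5,-6,0,0,0],[0,-6,0,0,0],[0,-6,0,0,0]]' && python3 -m handwheel '[[0,-6,0,0,0],[0,-6,0,0,0],[0,-6,0,0,0],[0,-4,0,0,0],[0,0,0,0,0],[0,0,0,0,0]]'
python3 - <<'E'
from h import *
c=get_calibration("wrist"); im=read_camera("wrist"); cv2.imwrite("pics/w1.png",im[...,::-1])
s=readout.read_state(); print(s["t"],s["tool_pos"],s["orientation"],s["force"])
for P in [(.4395,-.1015,.1157),(.6645,-.0095,.14),(.6645,-.1095,.14),(.6145,-.3158,.075)]: print(proj(c,P))
E
```

```text
t: 1.35
tool_pos: [0.4394, 0.1179, 0.4043]
orientation: [0.002, -3.141, 0.0]
force: [0.4, -0.3, 1.2]
opening: 0.0928
gripper_force: 0.0
t: 2.1
tool_pos: [0.4396, -0.0999, 0.4044]
orientation: [0.001, -3.141, -0.001]
force: [-0.6, -0.1, -0.2]
opening: 0.0929
gripper_force: 0.0
2.15 [ 0.43967128 -0.09944513  0.40449358] [ 2.85117559e-03 -3.14110915e+00 -9.89710937e-04] [-0.08340367  0.04251015  0.10933671]
[279.65572716 211.78453088]
[364.84814956 418.7385832 ]
[271.94339041 418.72174872]
[105.8768868  338.13719877]
```

View pics/w1.png

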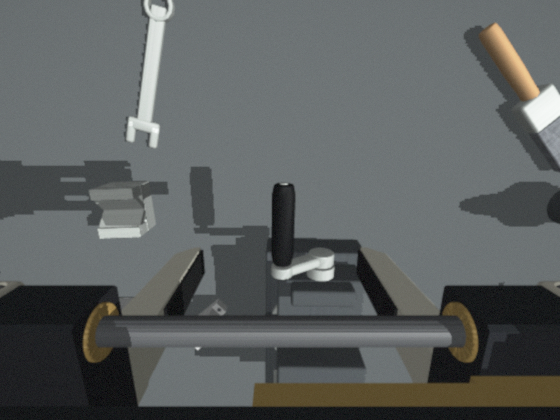

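The wrist view shows the handle from (284,183) to (283,265), between the open fingers. Its middle at (283,224) is close to the prediction of (280,212).

```bash
python3 - <<'E'
from h import *
for p in [(284,185),(283,224),(283,263),(321,256)]: print(p,plane("wrist",p,.1157).round(4),plane("wrist",p,.085).round(4))
T=lambda x,y:ray("top",((x+.5)/4-.5+285,(y+.5)/4-.5+95))
S=lambda x,y:ray("scene",((x+.5)/3-.5+130,(y+.5)/3-.5+225))
print(tri([T(226,527),S(245,38),ray("wrist",(284,187))]), tri([T(224,407),S(297,85),ray("wrist",(283,263))]))
E
```

```text
(284, 185) [ 0.4141 -0.0972  0.1157] [ 0.4203 -0.0967  0.085 ]
(283, 224) [ 0.4517 -0.0979  0.1157] [ 0.4622 -0.0975  0.085 ]
(283, 263) [ 0.4924 -0.0977  0.1157] [ 0.5076 -0.0973  0.085 ]
(321, 256) [ 0.4848 -0.0604  0.1157] [ 0.499  -0.0558  0.085 ]
(array([ 0.41814337, -0.09816465,  0.11145847]), np.float64(0.0016741271821647506)) (array([ 0.49132273, -0.09878438,  0.11727081]), np.float64(0.0017279031664301284))
```

```bash
python3 -m handwheel '[[0,0.1,-4,0,0],[0,0,-4,0,0],[0,0,-4.1,0,0],[0,0,0,0,0],[0,0,0,0,0.7],[0,0,0,0,1],[0,0,0,0,1],[0,0,0,0,1],[0,0,0,0,1],[0,0,0,0,1]]' 25
```

```text
t: 3.4
tool_pos: [0.4397, -0.0993, 0.2837]
orientation: [0.002, -3.142, -0.0]
force: [0.4, 0.2, -1.1]
opening: 0.0379
gripper_force: 0.0
```

```bash
python3 -m handwheel '[[0,0,0,0,1],[0,0,0,0,1],[0,0,0,0,1],[0,0,0,0,1],[0,0,0,0,1]]'
```

```text
t: 4.03
tool_pos: [0.4396, -0.0991, 0.2836]
orientation: [0.002, -3.141, -0.001]
force: [1.2, 3.1, -0.8]
opening: 0.021
gripper_force: 25.0
```

```bash
python3 -c "
import numpy as np
p=-0.88+np.arange(21)*np.pi/10
print(np.round(np.c_[np.diff(5.2*np.sin(p)),np.diff(5.2*np.cos(p))],2).tolist())"
```

```text
[[1.22, 1.08], [1.49, 0.65], [1.62, 0.15], [1.59, -0.35], [1.4, -0.83], [1.08, -1.22], [0.65, -1.49], [0.15, -1.62], [-0.35, -1.59], [-0.83, -1.4], [-1.22, -1.08], [-1.49, -0.65], [-1.62, -0.15], [-1.59, 0.35], [-1.4, 0.83], [-1.08, 1.22], [-0.65, 1.49], [-0.15, 1.62], [0.35, 1.59], [0.83, 1.4]]
```

```bash
python3 -m handwheel '[[0,1.22,1.08,0,1],[0,1.49,0.65,0,1],[0,1.62,0.15,0,1]]'; python3 -m handwheel '[[0,1.59,-0.35,0,1],[0,1.4,-0.83,0,1],[0,1.08,-1.22,0,1]]';  python3 -m handwheel '[[0,0.65,-1.49,0,1],[0,0.15,-1.62,0,1],[0,-0.35,-1.59,0,1],[0,-0.83,-1.4,0,1]]'
```

```text
t: 4.4
tool_pos: [0.4401, -0.0574, 0.3064]
orientation: [0.0, 3.14, -0.009]
force: [-13.7, -4.9, 27.7]
opening: 0.0209
gripper_force: 25.1
t: 4.78
tool_pos: [0.4408, -0.0129, 0.2818]
orientation: [-0.003, 3.137, 0.007]
force: [-2.0, 16.2, 12.6]
opening: 0.0215
gripper_force: 25.0
t: 5.28
tool_pos: [0.4407, -0.0177, 0.2178]
orientation: [-0.004, 3.138, 0.004]
force: [7.6, 4.0, -1.4]
opening: 0.0207
gripper_force: 25.0
```

```bash
python3 -c "
import numpy as np
p=2.318+np.arange(30)*np.pi/10
print(np.round(np.c_[np.diff(5.2*np.sin(p)),np.diff(5.2*np.cos(p))],2).tolist())"
```

```text
[[-1.28, -1.01], [-1.53, -0.56], [-1.63, -0.06], [-1.57, 0.44], [-1.35, 0.91], [-1.01, 1.28], [-0.56, 1.53], [-0.06, 1.63], [0.44, 1.57], [0.91, 1.35], [1.28, 1.01], [1.53, 0.56], [1.63, 0.06], [1.57, -0.44], [1.35, -0.91], [1.01, -1.28], [0.56, -1.53], [0.06, -1.63], [-0.44, -1.57], [-0.91, -1.35], [-1.28, -1.01], [-1.53, -0.56], [-1.63, -0.06], [-1.57, 0.44], [-1.35, 0.91], [-1.01, 1.28], [-0.56, 1.53], [-0.06, 1.63], [0.44, 1.57]]
```

```bash
python3 -m handwheel '[[0,-1.2,-0.94,0,1],[0,-1.53,-0.56,0,1],[0,-1.63,-0.06,0,1],[0,-1.57,0.44,0,1],[0,-1.35,0.91,0,1]]'; python3 -m handwheel '[[0,-1.01,1.28,0,1],[0,-0.56,1.53,0,1],[0,-0.06,1.63,0,1],[0,0.44,1.57,0,1],[0,0.91,1.35,0,1]]';  python3 -m handwheel '[[0,1.28,1.01,0,1],[0,1.53,0.56,0,1],[0,1.63,0.06,0,1],[0,1.57,-0.44,0,1],[0,1.35,-0.91,0,1]]'
```

```text
t: 5.9
tool_pos: [0.4403, -0.092, 0.2164]
orientation: [-0.002, 3.14, 0.002]
force: [2.0, 12.2, 7.9]
opening: 0.0213
gripper_force: 25.0
t: 6.52
tool_pos: [0.44, -0.0938, 0.2893]
orientation: [-0.002, 3.14, 0.004]
force: [11.9, 10.1, -14.0]
opening: 0.0212
gripper_force: 25.0
t: 7.15
tool_pos: [0.4407, -0.0209, 0.2934]
orientation: [-0.002, 3.137, -0.002]
force: [6.4, -2.3, 0.0]
opening: 0.0209
gripper_force: 25.0
```

```bash
python3 -m handwheel '[[0,1.01,-1.28,0,1],[0,0.56,-1.53,0,1],[0,0.06,-1.63,0,1],[0,-0.44,-1.57,0,1],[0,-0.91,-1.35,0,1],[0,-1.28,-1.01,0,1],[0,-1.53,-0.56,0,1]]'; python3 -m handwheel '[[0,-1.63,-0.06,0,1],[0,-1.57,0.44,0,1],[0,-1.35,0.91,0,1],[0,-1.01,1.28,0,1],[0,-0.56,1.53,0,1],[0,-0.06,1.63,0,1],[0,0.44,1.57,0,1],[0,0,0,0,1],[0,0,0,0,1]]'
```

```text
t: 8.02
tool_pos: [0.4405, -0.0463, 0.2023]
orientation: [-0.003, 3.139, 0.001]
force: [8.4, 1.8, 1.7]
opening: 0.0212
gripper_force: 25.0
t: 9.15
tool_pos: [0.44, -0.1026, 0.2752]
orientation: [-0.003, 3.141, 0.004]
force: [6.3, 7.5, -2.8]
opening: 0.0214
gripper_force: 25.0
```

```bash
python3 -m handwheel '[[0,0,0,0,0],[0,0,0,0,0],[0,0,0,0,0],[0,0,0,0,0],[0,0,0,0,0],[0,0,3,0,0],[0,0,5,0,0],[0,0,4.5,0,0],[0,0,0,0,0]]' && python3 -m handwheel '[[4,-4,0,0,0],[4,-4,0,0,0],[4,-4,0,0,0],[4,-4,0,0,0],[1.5,-5.3,0,0,0],[0,0,0,0,0],[0,0,0,0,0]]'
python3 - <<'E'
from h import *
c=get_calibration("wrist"); im=read_camera("wrist"); cv2.imwrite("pics/w2.png",im[...,::-1])
s=readout.read_state(); print(s["t"],s["tool_pos"],s["orientation"],s["force"])
for x in (.602,.628):
  for y in (-.2937,-.3377): print(proj(c,(x,y,.075)))
E
```

```text
t: 10.28
tool_pos: [0.4407, -0.1042, 0.4051]
orientation: [-0.002, 3.134, -0.004]
force: [-0.0, -0.7, -0.5]
opening: 0.093
gripper_force: 0.0
t: 11.15
tool_pos: [0.6144, -0.3166, 0.3988]
orientation: [0.001, -3.14, -0.003]
force: [0.8, 0.3, 0.1]
opening: 0.0928
gripper_force: 0.0
11.2 [ 0.61446023 -0.31604546  0.39960678] [ 2.22912119e-03 -3.14044705e+00 -1.78760138e-03] [-1.30884134  0.32574124 -0.21437022]
[303.01567012 191.24937088]
[260.626396   191.19604262]
[302.4366784  215.19239087]
[261.03954287 215.1488833 ]
```

View pics/w2.png

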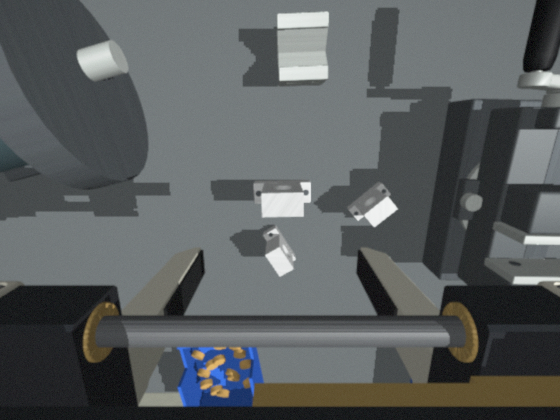

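The wrist view shows the target block's top at (261–304, 193–217), square to the tool as predicted. The small block's nearest corner is at about (348,212), so I'll check finger clearance there.

```bash
python3 - <<'E'
from h import *
for p,z in [((348,207),.01),((348,212),.01),((366,224),.04),((261,217),.075),((304,217),.075),((304,193.5),.075),((261.5,193.5),.075),((269,232),.01),((281,273),.05)]: print(p,z,plane("wrist",p,z).round(4))
T=lambda x,y:ray("top",((x+.5)/4-.5+285,(y+.5)/4-.5+95))
S=lambda x,y:ray("scene",((x+.5)/3-.5+130,(y+.5)/3-.5+225))
print(tri([T(545,233),S(171,395),ray("wrist",(282.5,205))]))
E
```

```text
(348, 207) 0.01 [ 0.6375 -0.2298  0.01  ]
(348, 212) 0.01 [ 0.6442 -0.2293  0.01  ]
(366, 224) 0.04 [ 0.6503 -0.2139  0.04  ]
(261, 217) 0.075 [ 0.6307 -0.3374  0.075 ]
(304, 217) 0.075 [ 0.6306 -0.2915  0.075 ]
(304, 193.5) 0.075 [ 0.6049 -0.2921  0.075 ]
(261.5, 193.5) 0.075 [ 0.605  -0.3365  0.075 ]
(269, 232) 0.01 [ 0.6718 -0.3314  0.01  ]
(281, 273) 0.05 [ 0.7104 -0.3157  0.05  ]
(array([ 0.61572515, -0.31520947,  0.07703434]), np.float64(0.0012744263806964322))
```

```bash
python3 -m handwheel '[[0.2,0.1,-5,0,0.3],[0,0,-5,0,0.3],[0,0,-5,0,0.3],[0,0,-4.1,0,0.3],[0,0,0,0,0.3],[0,0,0,0,0.7],[0,0,0,0,0.7],[0,0,0,0,0.7],[0,0,0,0,0.7],[0,0,0,0,0.7]]' 40
```

```text
t: 12.45
tool_pos: [0.6171, -0.3155, 0.2108]
orientation: [-0.002, 3.14, 0.0]
force: [-0.8, 4.4, 6.1]
opening: 0.0438
gripper_force: 40.0
```

```bash
python3 -m handwheel '[[0,0,0,0,0.8],[0,0,0,0,0.8]]'
```

```text
t: 12.7
tool_pos: [0.6171, -0.3155, 0.2108]
orientation: [-0.002, 3.14, 0.0]
force: [-1.4, 3.9, 6.9]
opening: 0.0434
gripper_force: 40.0
```

```bash
python3 -m handwheel '[[0,0,2,0,0.8],[0,0,4,0,0.8],[0,0,4,0,0.8],[0,0,4,0,0.8],[0,0,4,0,0.8],[0,0,0,0,0.8],[0,0,0,0,0.8]]' && python3 -m handwheel '[[1,3.5,0,0,0.8],[1,4,0,0,0.8],[1,4,0,0,0.8],[1,4,0,0,0.8],[1,4,0,0,0.8],[1,4,0,0,0.8],[1,2,0,0,0.8],[0,0,0,0,0.8],[0,0,0,0,0.8],[0,0,0,0,0.8]]'
python3 - <<'E'
from h import *
c=get_calibration("wrist"); im=read_camera("wrist"); cv2.imwrite("pics/w3.png",cv2.resize(im[...,::-1],(800,600),interpolation=cv2.INTER_CUBIC))
import pickle; pickle.dump(c,open("w3.pkl","wb"))
s=readout.read_state(); print(s["t"],s["tool_pos"],s["orientation"],s["force"])
for x in (.634,.6645):
  for y in (-.0085,-.1085): print(proj(c,(x,y,.14))*800/560)
E
```

```text
t: 13.58
tool_pos: [0.6164, -0.3158, 0.3886]
orientation: [0.002, -3.141, -0.001]
force: [-0.7, -0.0, -3.1]
opening: 0.044
gripper_force: 40.0
t: 14.82
tool_pos: [0.6865, -0.0622, 0.3892]
orientation: [-0.001, -3.141, 0.0]
force: [0.1, 0.0, -2.6]
opening: 0.0436
gripper_force: 40.0
14.875 [ 0.68648195 -0.06209819  0.38939901] [-6.43697814e-04 -3.14134035e+00  2.99635522e-04] [ 0.09328895  1.01105852 -4.04336584]
[503.83100078 229.36251089]
[316.01953559 229.23461348]
[499.94476903 284.96361847]
[319.10524648 284.84945368]
```

View pics/w3.png

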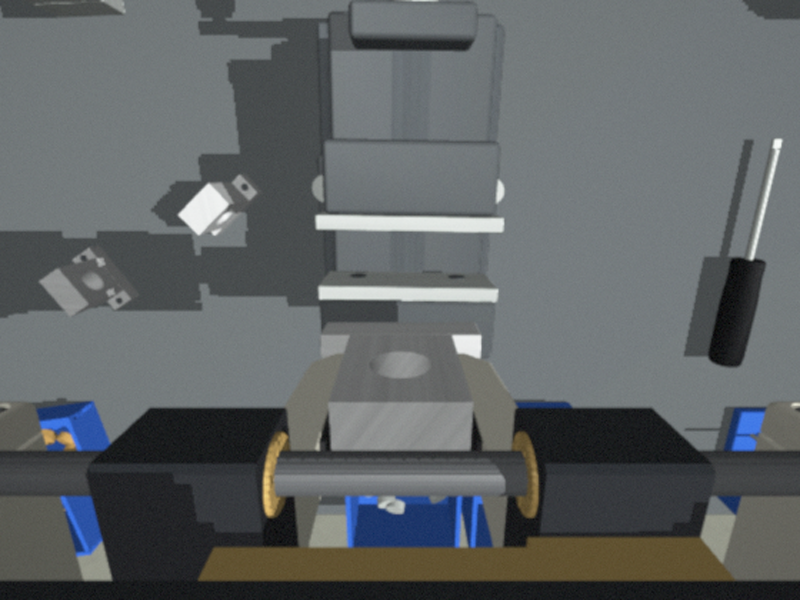

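The wrist view (×1.43) shows the moving jaw edge at row ≈231 (columns 316–503) and the fixed jaw edge at row ≈287 (columns 319–497). The block is held square below them. Next I'll measure the jaw edges to sub-pixel accuracy.

```bash
python3 - <<'E'
from h import *
import pickle
c=pickle.load(open("w3.pkl","rb")); g=cv2.cvtColor(cv2.imread("pics/w3.png"),cv2.COLOR_BGR2GRAY).astype(float); g=cv2.GaussianBlur(g,(9,3),0)
def edge(r0,r1,s):
    P=[]
    for u in range(330,490,8):
        d=s*np.diff(g[r0:r1,u]); i=int(d.argmax()); w=np.clip(d[max(i-2,0):i+3],0,None)
        v=r0+.5+(w*np.arange(max(i-2,0),max(i-2,0)+len(w))).sum()/w.sum()
        P.append(plane("wrist",((u+.5)*.7-.5,(v+.5)*.7-.5),.14,c))
    P=np.array(P); k=np.polyfit(P[:,1],P[:,0],1); r=P[:,0]-np.polyval(k,P[:,1]); P=P[abs(r)<.001]; k=np.polyfit(P[:,1],P[:,0],1)
    print("x at y=-.059",np.polyval(k,-.059).round(4),"slope",k[0].round(4),len(P))
edge(222,245,-1); edge(278,296,1)
E
grep -c . /dev/null; python3 -c "
from h import *
s=readout.read_state(); print(s['tool_pos'],get_calibration('wrist')['pose'].round(4))"
```

```text
x at y=-.059 0.6346 slope 0.0163 20
x at y=-.059 0.6655 slope 0.0146 20
0
[ 0.68648195 -0.06209819  0.38939901] [[-7.000e-04  9.575e-01  2.884e-01  6.067e-01]
 [ 1.000e+00  6.000e-04  4.000e-04 -6.370e-02]
 [ 3.000e-04  2.884e-01 -9.575e-01  3.699e-01]
 [ 0.000e+00  0.000e+00  0.000e+00  1.000e+00]]
```

```bash
python3 - <<'E'
from h import *
import pickle
c=pickle.load(open("w3.pkl","rb"))
for u,v,z in ((330,402,.2534),(472,402,.2534),(322,335,.1964),(481,335,.1964)): print(plane("wrist",((u+.5)*.7-.5,(v+.5)*.7-.5),z,c).round(4))
E
```

```text
[ 0.6727 -0.0851  0.2534]
[ 0.6726 -0.0419  0.2534]
[ 0.6725 -0.0976  0.1964]
[ 0.6725 -0.0288  0.1964]
```

```bash
python3 -m handwheel '[[-1.5,0.2,0,-0.015,0.8],[-2,0.25,0,0,0.8],[0,0,0,0,0.8],[0,0,0,0,0.8],[0,0,0,0,0.8]]' && python3 -m handwheel '[[0,0,-1.5,0,0.8],[0,0,-1.5,0,0.8],[0,0,-1,0,0.8],[0,0,0,0,0.8],[0,0,0,0,0.8]]'
```

```text
t: 15.5
tool_pos: [0.6521, -0.0566, 0.3896]
orientation: [0.022, 3.141, -0.0]
force: [0.0, 0.1, -2.1]
opening: 0.0439
gripper_force: 40.0
t: 16.12
tool_pos: [0.6518, -0.0563, 0.3499]
orientation: [0.022, 3.141, -0.0]
force: [-0.2, 0.1, -2.9]
opening: 0.0438
gripper_force: 40.0
```

```bash
python3 -m handwheel '[[0,-0.1,-1.2,0,0.8],[0,0,-1.2,0,0.8],[0,0,-0.9,0,0.8],[0,0,0,0,0.8],[0,0,0,0,0.8]]'; python3 -m handwheel '[[0,0,-0.2,0,0.8],[0,0,-0.2,0,0.8],[0,0,-0.2,0,0.8],[0,0,0,0,0.8]]'
```

```text
t: 16.75
tool_pos: [0.6518, -0.0573, 0.3167]
orientation: [0.022, 3.141, -0.0]
force: [0.7, 0.4, -2.2]
opening: 0.044
gripper_force: 40.0
t: 17.25
tool_pos: [0.6518, -0.0573, 0.3108]
orientation: [0.022, 3.141, -0.0]
force: [0.5, -0.8, -0.9]
opening: 0.0438
gripper_force: 40.0
```

```bash
python3 -m handwheel '[[0,0,-0.05,0,0.8],[0,0,0,0,0.8]]'; python3 -m handwheel '[[0.05,0,0,0,0.8],[0.05,0,0,0,0.8],[0,0,0,0,0.8]]'; python3 -m handwheel '[[0.05,0,0,0,0.8],[0.03,0,0,0,0.8],[0,0,0,0,0.8]]'
```

```text
t: 17.5
tool_pos: [0.6518, -0.0573, 0.3108]
orientation: [0.022, 3.141, -0.0]
force: [-1.2, 0.2, 3.9]
opening: 0.044
gripper_force: 40.0
t: 17.88
tool_pos: [0.6524, -0.0573, 0.3108]
orientation: [-0.022, -3.14, 0.0]
force: [-7.3, 0.8, 7.5]
opening: 0.044
gripper_force: 40.0
t: 18.25
tool_pos: [0.6532, -0.0573, 0.3108]
orientation: [-0.022, -3.141, 0.0]
force: [-6.0, 0.2, 6.9]
opening: 0.0438
gripper_force: 40.0
```

```bash
python3 -m handwheel '[[0,0,0.06,0,0.8],[0.05,0,0,0,0.8],[0,0,0,0,0.8]]'; python3 -m handwheel '[[0.05,0,0,0,0.8],[0,0,0,0,0.8]]'; python3 -m handwheel '[[0.05,0,0,0,0.8],[0,0,0,0,0.8]]'
```

```text
t: 18.62
tool_pos: [0.6538, -0.0574, 0.3108]
orientation: [-0.022, -3.141, 0.0]
force: [-5.9, -0.1, 5.6]
opening: 0.0438
gripper_force: 40.0
t: 18.88
tool_pos: [0.654, -0.0573, 0.3108]
orientation: [-0.022, -3.139, 0.0]
force: [-9.8, 0.8, 7.7]
opening: 0.0442
gripper_force: 40.0
t: 19.12
tool_pos: [0.6542, -0.0573, 0.3108]
orientation: [-0.022, -3.138, 0.0]
force: [-11.4, -0.6, 9.2]
opening: 0.0436
gripper_force: 40.0
```

```bash
python3 -m handwheel '[[0,0,0.05,0,0.8],[0,0,0,0,0.8],[0,0,0,0,0.8]]'; python3 -m handwheel '[[0,0,0.05,0,0.8],[0,0,0,0,0.8],[0,0,0,0,0.8]]'; python3 -c "
from h import *
s=readout.read_state(); print(s['tool_pos'],s['orientation'],s['force'],s['wrist_torque'])"
```

```text
t: 19.5
tool_pos: [0.6542, -0.0573, 0.3108]
orientation: [-0.022, -3.138, -0.0]
force: [-10.7, 0.2, 6.8]
opening: 0.044
gripper_force: 40.0
t: 19.88
tool_pos: [0.6542, -0.0573, 0.3108]
orientation: [-0.022, -3.138, -0.0]
force: [-8.1, -0.3, 4.0]
opening: 0.0438
gripper_force: 40.0
[ 0.65420692 -0.05733425  0.31081714] [-2.20400263e-02 -3.13819311e+00 -1.69983830e-04] [-8.11998306 -0.34126195  4.01201345] [-0.02922501  1.36873124 -0.13895826]
```

```bash
python3 -m handwheel '[[0.06,0,0,0,0.8],[0,0,0,0,0.8],[0,0,0,0,0.8]]'; python3 -m handwheel '[[0.06,0,0.02,0,0.8],[0,0,0,0,0.8],[0,0,0,0,0.8]]'
python3 - <<'E'
from h import *
c=get_calibration("wrist"); im=read_camera("wrist"); cv2.imwrite("pics/w4.png",cv2.resize(im[...,::-1],(800,600),interpolation=cv2.INTER_CUBIC))
s=readout.read_state(); print(s['tool_pos'],s['orientation'],s['force'],s['wrist_torque'])
E
```

```text
t: 20.25
tool_pos: [0.6545, -0.0574, 0.3108]
orientation: [-0.022, -3.137, -0.0]
force: [-11.7, -0.8, 6.2]
opening: 0.0441
gripper_force: 40.0
t: 20.62
tool_pos: [0.6547, -0.0574, 0.3108]
orientation: [-0.022, -3.136, -0.0]
force: [-14.5, -0.7, 6.5]
opening: 0.0437
gripper_force: 40.0
[ 0.65472241 -0.05737173  0.31082513] [-2.22879918e-02 -3.13555033e+00 -3.24548916e-04] [-14.23766351  -0.61191711   6.43437192] [-0.06413297  2.32218799 -0.18921313]
```

View pics/w4.png

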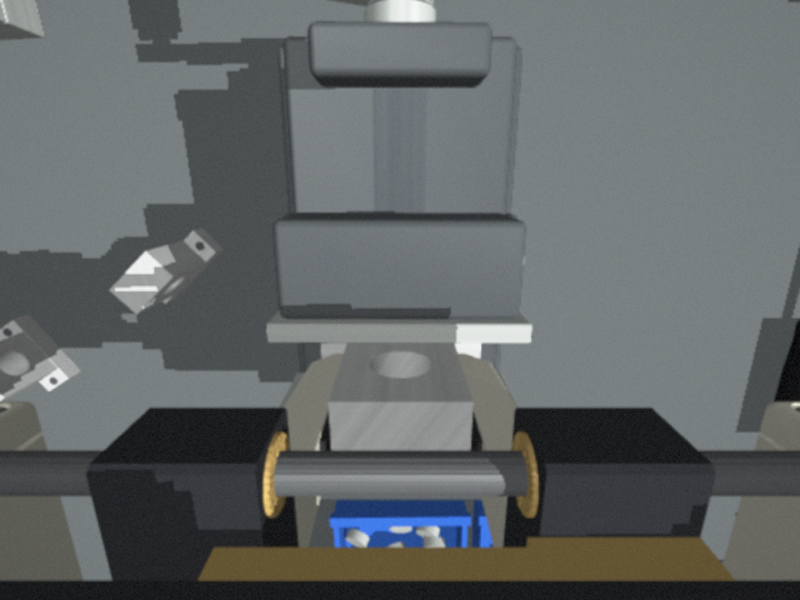

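The block sits between the jaws with its top at columns 330–472, centred on the moving jaw (268–531). A visible gap separates it from the moving jaw. I'll ease the down force so that friction takes less of the push, then trim to about 12 N.

```bash
python3 -m handwheel '[[0,0,0.06,0,0.8],[0,0,0,0,0.8],[0,0,0,0,0.8],[0,0,0,0,0.8]]'; python3 -c "
from h import *
s=readout.read_state(); print(s['tool_pos'],s['orientation'],s['force'],s['wrist_torque'])"
```

```text
t: 21.18
tool_pos: [0.6547, -0.0574, 0.3108]
orientation: [-0.022, -3.135, -0.0]
force: [-12.1, -0.9, 3.4]
opening: 0.0439
gripper_force: 40.0
[ 0.65474134 -0.05738149  0.31084296] [-2.22166613e-02 -3.13540179e+00 -3.61875028e-04] [-12.09303096  -0.93867754   3.41728358] [-0.07108764  1.96533667 -0.18917488]
```

```bash
python3 -m handwheel '[[0.02,0,0.01,0,0.8],[0,0,0,0,0.8],[0,0,0,0,0.8],[0,0,0,0,0.8],[0,0,0,0,0.8],[0,0,0,0,0.8],[0,0,0,0,0.8],[0,0,0,0,0.8],[0,0,0,0,0.8],[0,0,0,0,0.8]]'; for i in 1 2 3; do python3 -m handwheel '[[0,0,0,0,0.8],[0,0,0,0,0.8],[0,0,0,0,0.8],[0,0,0,0,0.8],[0,0,0,0,0.8],[0,0,0,0,0.8],[0,0,0,0,0.8],[0,0,0,0,0.8],[0,0,0,0,0.8],[0,0,0,0,0.8]]' | grep -E "^(t|tool|force)"; done
```

```text
t: 22.42
tool_pos: [0.6548, -0.0574, 0.3108]
orientation: [-0.022, -3.135, -0.0]
force: [-12.8, -0.4, 3.0]
opening: 0.0436
gripper_force: 40.0
t: 23.68
tool_pos: [0.6548, -0.0574, 0.3108]
force: [-13.7, 0.7, 2.5]
t: 24.92
tool_pos: [0.6548, -0.0574, 0.3108]
force: [-12.6, -0.6, 3.8]
t: 26.18
tool_pos: [0.6548, -0.0574, 0.3108]
force: [-12.6, -0.7, 2.9]
```

The push has held at about 12.7 N for 4 s with the block on the bed, so I'm handing in.

```bash
python3 -c "
from plant import job; print(job.close_job())"
```

```text
the job is handed in; nothing more can be done
None
```

The job is handed in at about 26 s: the vise is wound open to roughly 30.6 mm, and the largest block stands foot-down, midway along the jaws to within 1–2 mm, gripped and pressed against the fixed jaw at about 12.7 N at the wrist (the force on the jaw itself may be a little less because of bed friction), with the tool leaning about 0.3° under the push.

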